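# Load the day-centre baking cartons into their gravity lanes

### The job

Load the two small ingredient rack lanes on the cookery table: put the yellow carton in at the open upper end of the lane with yellow rails, and the green carton in the lane with green rails, each standing upright, and let each slide down under the wire hoops until it rests at the end stop.

Things in the scene. Friction and masses are not known exactly. Their poses are not given: they have to be found in the camera images.
- yellow_carton_center (a point): The yellow carton: closed upright box 64 x 46 x 80 mm (own x, y, z; z up), about 150 g, small white panels on its wide sides. The point is its centre, 40 mm above its underside. Stands on the table with finger room all round; best gripped across its 46 mm width, at or up to 20 mm above its centre, to keep the fingers above the lane's rails.
- green_carton_center (a point): The green carton: closed upright box 64 x 46 x 80 mm (own x, y, z; z up), about 150 g, small white panels on its wide sides. The point is its centre, 40 mm above its underside. Stands on the table with finger room all round; best gripped across its 46 mm width, at or up to 20 mm above its centre, to keep the fingers above the lane's rails.
- yellow_lane_load (a point): Loading spot of the fixed lane with yellow rails and stop: point on its floor's centre line, 50 mm from the open upper end. x runs down the 18 degree slope, away from the robot; z square out of the floor. Slippery roller floor 70 mm wide, rails 14 mm high. Face of the stop (50 mm high) at x = 200 mm. Wire hoops at x = 100 and 168 mm, bars 92 to 98 mm above the floor (cartons pass under).
- green_lane_load (a point): Loading spot of the fixed lane with green rails and stop: point on its floor's centre line, 50 mm from the open upper end. x runs down the 18 degree slope, away from the robot; z square out of the floor. Slippery roller floor 70 mm wide, rails 14 mm high. Face of the stop (50 mm high) at x = 200 mm. Wire hoops at x = 100 and 168 mm, bars 92 to 98 mm above the floor (cartons pass under).
Things that resemble listed ones, but are neither listed nor needed, are in the scene too. Of the things that look like the part that bears yellow_carton_center, take the one that is nearest to the robot's base at the start.

How it is judged:
At the end, for the whole second after the job is handed in: The yellow carton stands in the yellow lane and the green carton in the green lane, each on the floor between the rails, upright to the lane within about 11 degrees, and down at the end stop (within about 15 mm of it), either way round (x of yellow_carton_center in the frame of yellow_lane_load between 0.152 and 0.19 m and y of yellow_carton_center in the frame of yellow_lane_load between -0.025 and 0.025 m and z of yellow_carton_center in the frame of yellow_lane_load between 0.03 and 0.05 m and angle between the z axis of yellow_carton_center and the z axis of yellow_lane_load, either way round below 0.2 rad and x of green_carton_center in the frame of green_lane_load between 0.152 and 0.19 m and y of green_carton_center in the frame of green_lane_load between -0.025 and 0.025 m and z of green_carton_center in the frame of green_lane_load between 0.03 and 0.05 m and angle between the z axis of green_carton_center and the z axis of green_lane_load, either way round below 0.2 rad); the robot touches nothing.
It also fails if it takes over 53 s, if anything falls off the work surface, if the arm or the gripper's body presses on something with over 40 N, if the wrist force passes 120 N, or if a joint passes its speed limit or range.

### The arm

A 6-joint arm with a two-finger parallel gripper is mounted at the origin on the work surface. World frame = base frame: x ahead of the robot, y to its left, z up, the work surface at z = 0. Lengths are in m, angles in rad, forces in N, time in s.
With the tool pointing down it reaches from about 0.3 to 0.85 m from the base axis. Payload 4.2 kg.
Tool frame: the origin (TCP) lies at the very end of the fingers, on their centre line; the grasp point (between the pads) lies 19 mm behind it (tcp_to_grasp is the z of the grasp point in the tool frame, in m); z points along the fingers, y is the direction in which the jaws open and shut (so a half turn about z gives the same grasp; the last joint's range is limited). The gripper opens to 91 mm and grips with 3 to 60 N. Pads are 32 mm wide; open, the fingers measure 118 mm over their backs; the gripper's body (76 mm by 178 mm) begins 60 mm behind the grasp point.
Start: joints at [1.284, 0.32, 1.565, -0, 1.257, -0.02], TCP at [0.152, 0.555, 0.214] pointing down, gripper open.
Joint ranges: [-3.11, 3.11], [-0.84, 2.01], [0.21, 2.61], [-1.34, 4.49], [0.05, 2.63], [-2.56, 2.56]. Speed limits (rad/s): [2.57, 2.57, 3.14, 3.14, 3.14, 3.14].

### API

Orientations are given as a unit quaternion [w, x, y, z].
In Python, from rig import state, snapshot, camera_params, job_done, tcp_to_grasp gives the robot as it stands. The module is installed in compiled form; this text tells all that it offers.
- The arm moves only by the tool send_rows, never from a script. Its argument "increments" is a list of rows, each an object of numbers: "gripper": the opening, from 0 (shut) to 1 (fully open); "dx", "dy", "dz": the shift along the tool's x, y, z in m; "rx", "ry", "rz": the turn, a rotation vector about the tool's x, y, z in rad. In form: [{"gripper": .., "dx": .., "dy": .., "dz": .., "rx": .., "ry": .., "rz": ..}, ...]. A call has 1 to 8 rows; each row shifts and turns the pose as measured when the row begins, along the tool's axes as they then stand; what a row does not reach is not made up. A row lasts 1/8 s, in which the tool goes at most 62.5 mm and 10.7 degrees, less where a joint would pass 70% of its speed; a pose out of reach is approached as far as the arm can. A call is refused whole if a number of a shift passes 0.0625 or a number of a turn 0.188, either way. A call with a gripper value outside its range is refused whole. The fingers move at their own pace and stop on an object; "force" is the grip in N (left out, the last holds). Time passes only in rows, so rows that do not move let the fingers close. It gives the time, the measured TCP pose, the force and the opening at its end, in the units of the state.
- state(): the state, without advancing time (a new reading comes with each control period).
- snapshot(name): name is "side" or "top" or "wrist"; returns (picture, depth): 420x560x3 uint8, blue, green, red; 420x560 float32, m along the optical axis (not along the pixel's ray), 0 where there is no reading.
- camera_params(name): a dict with "fx", "fy", "cx", "cy" (pixels), "camera_from_world" (4x4, takes a point from world to camera coordinates); the wrist camera has in their place "hand_eye" (4x4, takes a point from camera to tool coordinates, whose origin is the TCP and whose axes are the flange's). Camera axes: x right, y down, z forward; pixel columns grow to the right and rows downward; lengths in m; the calibration is good to about 2 mm. The wrist camera is an equidistant fisheye: a pixel r from the principal point sees the ray r / f radians off the axis. A picture is of the moment at which its call begins: read the wrist's pose just before it. camera_params takes no time and is no camera call.
- job_done(): hands the job in, once; it reports no verdict.
The state is a dict: "time_s": time; "joints": joint angles; "dq": joint speeds; "joint_torque": joint torques, N m; "ee_pos": TCP position; "tool_rot": TCP orientation; "contact_force": force on the tool from outside, world axes, zero at the start; "ft_torque": the same for the moment, N m; "opening": finger opening in m.
Only numpy, scipy, OpenCV 4.12 (cv2) and the standard library are available. Lean on these libraries where they do the work, as an engineer would, in place of code of your own. Each camera call takes 0.05 s, during which the arm holds its last target. There are 200 camera calls.

## Working session

There is one attempt and no reset: what is moved stays moved. The work goes in short steps, Python scripts to look and compute and a tool call to move; the robot and the scene stay as the last step left them, time stands still between calls to the robot, and variables do not carry over. Pictures are saved under pics/ and viewed, about 8 in all and at most 12, crops included, and the job is handed in when it is done.

Besides the shell and the picture viewer there is one more tool, called after "Call:" as name(argument=value, ...), one argument or row to a line, values as JSON. send_rows: Moves the arm, as the interface text tells. Its arguments: {"type":"object","properties":{"increments":{"type":"array","items":{"type":"object","properties":{"gripper":{"type":"number"},"dx":{"type":"number"},"dy":{"type":"number"},"dz":{"type":"number"},"rx":{"type":"number"},"ry":{"type":"number"},"rz":{"type":"number"}}}},"force":{"type":"number"}},"required":["increments"]}

```bash
mkdir -p pics; python3 - <<'E'
from rig import *
import cv2,numpy as np
print(state(),tcp_to_grasp)
for n in("top","side"):
    p,d=snapshot(n); cv2.imwrite(f"pics/{n}0.png",p); np.savez(f"{n}0.npz",p=p,d=d)
    print(camera_params(n))
print(camera_params("wrist"))
E
```

```text
{'time_s': 0.0, 'joints': array([ 1.28401271e+00,  3.20277063e-01,  1.56568118e+00, -3.92048418e-05,
        1.25741869e+00, -2.00083498e-02]), 'dq': array([ 0.00058232, -0.00028408,  0.00034414,  0.00160662,  0.00101094,
       -0.00042429]), 'joint_torque': array([-1.30983532e-03, -4.12462521e+01, -2.31973922e+01,  7.27866800e-02,
        4.56748833e-02, -1.23297837e-04]), 'ee_pos': array([0.15145215, 0.55415864, 0.21312799]), 'tool_rot': array([-1.17890790e-04,  1.32986380e-01,  9.91117463e-01, -8.84510255e-04]), 'contact_force': array([-0.15950568, -0.62276648,  0.70345538]), 'ft_torque': array([ 0.01682166,  0.02027154, -0.02884114]), 'opening': 0.09122785271816318} -0.0188
{'fx': 396.55459405839247, 'fy': 396.55459405839247, 'cx': 284.6304419069071, 'cy': 204.1342069124243, 'camera_from_world': array([[ 0.02468362, -0.99963009, -0.01141895, -0.16719374],
       [-0.99669395, -0.02372346, -0.07770688,  0.54156165],
       [ 0.07740724,  0.01329928, -0.99691085,  1.2499241 ],
       [ 0.        ,  0.        ,  0.        ,  1.        ]])}
{'fx': 383.75659902757064, 'fy': 383.75659902757064, 'cx': 274.1725187175497, 'cy': 212.8770496703546, 'camera_from_world': array([[ 0.85437137, -0.51931521,  0.01900743, -0.52606601],
       [-0.30837185, -0.53609154, -0.78581974,  0.1432164 ],
       [ 0.41827786,  0.66552053, -0.61816345,  1.01601967],
       [ 0.        ,  0.        ,  0.        ,  1.        ]])}
{'fx': 325.19226210127806, 'fy': 325.19226210127806, 'cx': 279.036340202062, 'cy': 212.48078294875074, 'hand_eye': array([[ 8.68264645e-04, -9.63246838e-01, -2.68616410e-01,
         7.57741772e-02],
       [ 9.99999611e-01,  7.95359476e-04,  3.80232943e-04,
         9.40526840e-04],
       [-1.52611573e-04, -2.68616635e-01,  9.63247154e-01,
        -1.71129725e-01],
       [ 0.00000000e+00,  0.00000000e+00,  0.00000000e+00,
         1.00000000e+00]])}
```

View pics/top0.png

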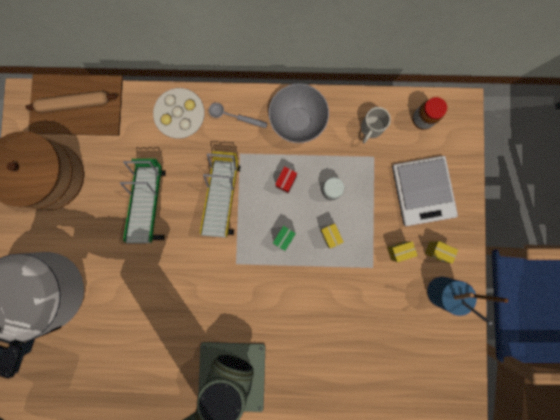

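View pics/side0.png

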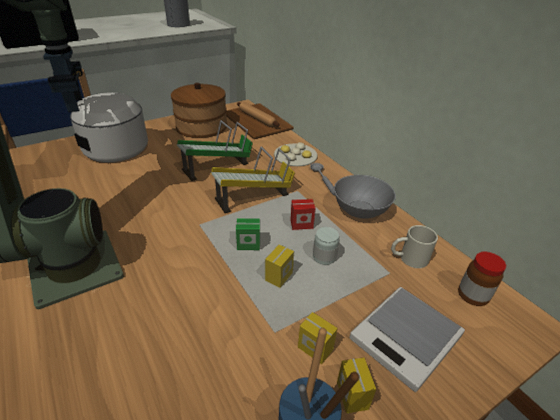

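The top view shows the green carton at (284,239) and yellow cartons at (332,236), (403,252) and (445,252). The one at (332,236) is nearest the base. The yellow lane runs from (216,236) to (222,155) and the green lane from (140,240) to (148,165), both with the upper end toward the robot. Next I'll measure these from depth.

```bash
cat > h.py <<'E'
import numpy as np,cv2
from rig import *
def cloud(n,d,):
    c=camera_params(n); T=np.linalg.inv(c["camera_from_world"])
    v,u=np.mgrid[:d.shape[0],:d.shape[1]]
    P=np.stack([(u-c["cx"])/c["fx"]*d,(v-c["cy"])/c["fy"]*d,d],-1)
    W=P@T[:3,:3].T+T[:3,3]; W[d<=0]=np.nan
    return W
def masks(p):
    h=cv2.cvtColor(p,cv2.COLOR_BGR2HSV); H,S,V=h[...,0],h[...,1],h[...,2]
    return dict(yellow=(H>20)&(H<34)&(S>150)&(V>60),green=(H>45)&(H<85)&(S>120)&(V>40))
E
python3 - <<'E'
from h import *
for n in("top","side"):
    z=np.load(n+"0.npz");p,d=z["p"],z["d"];W=cloud(n,d)
    for k,m in masks(p).items():
        N,L,st,ce=cv2.connectedComponentsWithStats(m.astype(np.uint8),connectivity=8)
        for i in range(1,N):
            if st[i,4]<40: continue
            q=W[L==i]; q=q[np.isfinite(q[:,0])]
            zt=np.percentile(q[:,2],95); t=q[q[:,2]>zt-.012]
            print(n,k,ce[i].round(),st[i,4],"lo",np.percentile(q,2,0).round(3),"hi",np.percentile(q,98,0).round(3),"top rect",[np.round(x,3) for x in cv2.minAreaRect(t[:,:2].astype(np.float32))])
# lane floor planes
z=np.load("top0.npz");W=cloud("top",z["d"])
for k,(u0,v0,u1,v1) in dict(yellow=(210,192,228,230),green=(134,195,152,235)).items():
    q=W[v0:v1,u0:u1].reshape(-1,3); q=q[np.isfinite(q[:,0])]
    A=np.c_[q[:,:2],np.ones(len(q))]; 
    w=np.ones(len(q),bool)
    for _ in range(6):
        s=np.linalg.lstsq(A[w],q[w,2],rcond=None)[0]; r=q[:,2]-A@s; w=abs(r)<.006
    print(k,s.round(3),w.sum(),len(q),"slope",np.degrees(np.arctan(np.hypot(*s[:2]))),"dir",np.degrees(np.arctan2(-s[1],-s[0])))
E
python3 - <<'E'
import cv2
p=cv2.imread("pics/top0.png")[140:260,110:260]
cv2.imwrite("pics/crop.png",cv2.resize(p,None,fx=5,fy=5,interpolation=cv2.INTER_CUBIC))
E
```

```text
top yellow [228. 155.] 86 lo [ 0.662 -0.    -0.004] hi [0.718 0.082 0.085] top rect [array([0.695, 0.036]), array([0.074, 0.007]), np.float64(83.31)]
top yellow [221. 159.] 54 lo [0.675 0.021 0.04 ] hi [0.687 0.078 0.058] top rect [array([0.683, 0.049]), array([0.012, 0.061]), np.float64(5.265)]
top yellow [203. 211.] 65 lo [0.453 0.082 0.078] hi [0.578 0.093 0.124] top rect [array([0.473, 0.09 ]), array([0.005, 0.048]), np.float64(85.151)]
top yellow [229. 215.] 72 lo [0.447 0.006 0.031] hi [0.576 0.023 0.12 ] top rect [array([0.468, 0.014]), array([0.003, 0.045]), np.float64(85.364)]
top yellow [336. 233.] 100 lo [ 0.43  -0.328  0.077] hi [ 0.481 -0.297  0.085] top rect [array([ 0.455, -0.312]), array([0.059, 0.016]), np.float64(26.387)]
top yellow [328. 237.] 127 lo [ 0.417 -0.305  0.075] hi [ 0.471 -0.27   0.084] top rect [array([ 0.444, -0.288]), array([0.06 , 0.019]), np.float64(26.288)]
top yellow [441. 251.] 382 lo [ 0.381 -0.675 -0.   ] hi [ 0.437 -0.605  0.085] top rect [array([ 0.407, -0.641]), array([0.064, 0.045]), np.float64(67.189)]
top yellow [402. 251.] 343 lo [ 0.38
[... 2494 characters left out ...]
t [array([0.448, 0.242]), array([0.07 , 0.008]), np.float64(1.693)]
side green [200. 143.] 148 lo [0.417 0.312 0.059] hi [0.588 0.324 0.121] top rect [array([0.437, 0.318]), array([0.044, 0.012]), np.float64(11.352)]
side green [248. 220.] 79 lo [ 0.417 -0.163  0.079] hi [ 0.467 -0.126  0.084] top rect [array([ 0.44 , -0.144]), array([0.019, 0.059]), np.float64(57.695)]
side green [247. 236.] 371 lo [ 0.399 -0.187  0.004] hi [ 0.451 -0.151  0.083] top rect [array([ 0.427, -0.167]), array([0.019, 0.059]), np.float64(61.376)]
yellow [-0.321  0.012  0.251] 650 683 slope 17.792744975108906 dir -2.0745282106374647
green [-0.323 -0.021  0.25 ] 682 720 slope 17.92938637568983 dir 3.6507599176404164
```

View pics/crop.png

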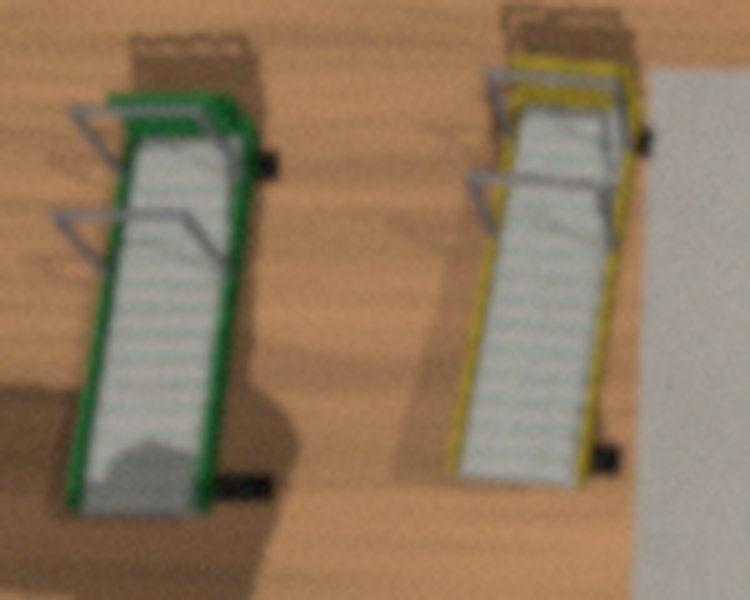

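```bash
cat >> h.py <<'E'
from scipy.spatial.transform import Rotation as Ro
def cur():
    s=state(); q=s["tool_rot"]; return s,s["ee_pos"],Ro.from_quat([q[1],q[2],q[3],q[0]])
def down(yaw):
    a=np.radians(yaw); x=np.array([np.cos(a),np.sin(a),0]); z=np.array([0,0,-1.]); return Ro.from_matrix(np.c_[x,np.cross(z,x),z])
LANE=dict(yellow=(np.array([.4926,.050,.0935]),-4.8),green=(np.array([.4675,.2795,.0931]),2.6))
def lane(k):
    o,psi=LANE[k]; return o,Ro.from_euler("ZY",[psi,18],degrees=True)
def lanegoal(k,xyz,flip=False):
    o,R=lane(k); M=R.as_matrix(); x=-M[:,0] if flip else M[:,0]; z=-M[:,2]
    return o+M@np.array(xyz),Ro.from_matrix(np.c_[x,np.cross(z,x),z])
def plan(goals,smax=.055,rmax=.16):
    s,p,R=cur(); print("t",s["time_s"].__round__(2),"p",p.round(4),"F",s["contact_force"].round(1),"open",round(s["opening"],4),"j",s["joints"].round(2))
    for gp,gR in goals:
        gp=np.array(gp); rv=(R.inv()*gR).as_rotvec()
        n=max(1,int(np.ceil(max(np.linalg.norm(gp-p)/smax,np.linalg.norm(rv)/rmax))))
        print("goal",gp.round(3),n)
        for i in range(n):
            d=R.inv().apply((gp-p)/n); print("  ",d.round(4),(rv/n).round(3)); R=R*Ro.from_rotvec(rv/n)
        # pose after
            p=p+0
        p=gp
E
python3 -c "
from h import *
plan([((.4385,-.1545,.16),down(149)),((.4385,-.1545,.038),down(149))])"
```

```text
t 0.1 p [0.1515 0.5543 0.2132] F [-0.5  0.2  0.2] open 0.0912 j [ 1.28  0.32  1.57 -0.    1.26 -0.02]
goal [ 0.438 -0.154  0.16 ] 14
   [-0.0331 -0.0434  0.0039] [-0.    0.    0.02]
   [-0.034  -0.0428  0.0039] [-0.    0.    0.02]
   [-0.0348 -0.0421  0.0039] [-0.    0.    0.02]
   [-0.0356 -0.0414  0.0039] [-0.    0.    0.02]
   [-0.0364 -0.0407  0.0038] [-0.    0.    0.02]
   [-0.0372 -0.04    0.0038] [-0.    0.    0.02]
   [-0.038  -0.0392  0.0038] [-0.    0.    0.02]
   [-0.0387 -0.0385  0.0038] [-0.    0.    0.02]
   [-0.0395 -0.0377  0.0038] [-0.    0.    0.02]
   [-0.0402 -0.0369  0.0038] [-0.    0.    0.02]
   [-0.0409 -0.0361  0.0038] [-0.    0.    0.02]
   [-0.0416 -0.0353  0.0038] [-0.    0.    0.02]
   [-0.0423 -0.0345  0.0038] [-0.    0.    0.02]
   [-0.043  -0.0337  0.0038] [-0.    0.    0.02]
goal [ 0.438 -0.154  0.038] 3
   [ 0.     -0.      0.0407] [ 0.  0. -0.]
   [ 0.     -0.      0.0407] [ 0.  0. -0.]
   [ 0.     -0.      0.0407] [ 0.  0. -0.]
```

Call:
send_rows(
  increments=[
    {"gripper": 1,"dx": -0.033,"dy": -0.043,"rz": 0.02},
    {"gripper": 1,"dx": -0.034,"dy": -0.043,"rz": 0.02},
    {"gripper": 1,"dx": -0.035,"dy": -0.042,"rz": 0.02},
    {"gripper": 1,"dx": -0.036,"dy": -0.041,"rz": 0.02},
    {"gripper": 1,"dx": -0.036,"dy": -0.041,"rz": 0.02},
    {"gripper": 1,"dx": -0.037,"dy": -0.04,"rz": 0.02},
    {"gripper": 1,"dx": -0.038,"dy": -0.039,"rz": 0.02},
    {"gripper": 1,"dx": -0.039,"dy": -0.038,"rz": 0.02},
  ],
  force=20,
)

```text
invalid input
```

Call:
send_rows(
  increments=[
    {"gripper": 1,"dx": -0.039,"dy": -0.038,"rz": 0.02},
    {"gripper": 1,"dx": -0.04,"dy": -0.037,"rz": 0.02},
    {"gripper": 1,"dx": -0.041,"dy": -0.036,"rz": 0.02},
    {"gripper": 1,"dx": -0.042,"dy": -0.035,"rz": 0.02},
    {"gripper": 1,"dx": -0.042,"dy": -0.034,"rz": 0.02},
    {"gripper": 1,"dx": -0.043,"dy": -0.034,"rz": 0.02},
    {"gripper": 1},
  ],
)

```text
invalid input
```

```bash
python3 -c "
from h import *
plan([((.4385,-.1545,.15),down(149)),((.4385,-.1545,.038),down(149))])"
```

```text
t 0.1 p [0.1515 0.5543 0.2132] F [-0.5  0.2  0.2] open 0.0912 j [ 1.28  0.32  1.57 -0.    1.26 -0.02]
goal [ 0.438 -0.154  0.15 ] 14
   [-0.0331 -0.0434  0.0046] [-0.    0.    0.02]
   [-0.034  -0.0428  0.0046] [-0.    0.    0.02]
   [-0.0348 -0.0421  0.0046] [-0.    0.    0.02]
   [-0.0356 -0.0414  0.0046] [-0.    0.    0.02]
   [-0.0364 -0.0407  0.0046] [-0.    0.    0.02]
   [-0.0372 -0.04    0.0046] [-0.    0.    0.02]
   [-0.038  -0.0392  0.0046] [-0.    0.    0.02]
   [-0.0387 -0.0385  0.0045] [-0.    0.    0.02]
   [-0.0395 -0.0377  0.0045] [-0.    0.    0.02]
   [-0.0402 -0.0369  0.0045] [-0.    0.    0.02]
   [-0.0409 -0.0361  0.0045] [-0.    0.    0.02]
   [-0.0416 -0.0353  0.0045] [-0.    0.    0.02]
   [-0.0423 -0.0345  0.0045] [-0.    0.    0.02]
   [-0.043  -0.0337  0.0045] [-0.    0.    0.02]
goal [ 0.438 -0.154  0.038] 3
   [ 0.     -0.      0.0373] [ 0.  0. -0.]
   [ 0.     -0.      0.0373] [ 0.  0. -0.]
   [ 0.     -0.      0.0373] [ 0.  0. -0.]
```

Rows probably need all seven fields.

Call:
send_rows(
  increments=[
    {"gripper": 1,"dx": -0.033,"dy": -0.043,"dz": 0,"rx": 0,"ry": 0,"rz": 0.02},
    {"gripper": 1,"dx": -0.034,"dy": -0.043,"dz": 0,"rx": 0,"ry": 0,"rz": 0.02},
    {"gripper": 1,"dx": -0.035,"dy": -0.042,"dz": 0,"rx": 0,"ry": 0,"rz": 0.02},
    {"gripper": 1,"dx": -0.036,"dy": -0.041,"dz": 0,"rx": 0,"ry": 0,"rz": 0.02},
    {"gripper": 1,"dx": -0.036,"dy": -0.041,"dz": 0,"rx": 0,"ry": 0,"rz": 0.02},
    {"gripper": 1,"dx": -0.037,"dy": -0.04,"dz": 0,"rx": 0,"ry": 0,"rz": 0.02},
    {"gripper": 1,"dx": -0.038,"dy": -0.039,"dz": 0,"rx": 0,"ry": 0,"rz": 0.02},
    {"gripper": 1,"dx": -0.039,"dy": -0.038,"dz": 0,"rx": 0,"ry": 0,"rz": 0.02},
  ],
  force=20,
)

```text
time_s: 1.1
ee_pos: [0.3178, 0.1402, 0.2113]
tool_rot: [0.001, 0.21, 0.978, -0.002]
contact_force: [0.9, 0.6, 0.2]
opening: 0.0915
```

```bash
python3 -c "
from h import *
plan([((.4385,-.1545,.2),down(149))])"
```

```text
t 1.1 p [0.3178 0.1402 0.2113] F [0.9 0.6 0.2] open 0.0915 j [ 0.39 -0.05  2.01 -0.    1.18 -0.76]
goal [ 0.438 -0.154  0.2  ] 6
   [-0.0385 -0.0365  0.0021] [-0.001  0.     0.02 ]
   [-0.0392 -0.0358  0.0021] [-0.001  0.     0.02 ]
   [-0.0399 -0.035   0.002 ] [-0.001  0.     0.02 ]
   [-0.0406 -0.0342  0.002 ] [-0.001  0.     0.02 ]
   [-0.0413 -0.0334  0.002 ] [-0.001  0.     0.02 ]
   [-0.0419 -0.0326  0.0019] [-0.001  0.     0.02 ]
```

Call:
send_rows(
  increments=[
    {"gripper": 1,"dx": -0.039,"dy": -0.037,"dz": 0.002,"rx": 0,"ry": 0,"rz": 0.02},
    {"gripper": 1,"dx": -0.039,"dy": -0.036,"dz": 0.002,"rx": 0,"ry": 0,"rz": 0.02},
    {"gripper": 1,"dx": -0.04,"dy": -0.035,"dz": 0.002,"rx": 0,"ry": 0,"rz": 0.02},
    {"gripper": 1,"dx": -0.041,"dy": -0.034,"dz": 0.002,"rx": 0,"ry": 0,"rz": 0.02},
    {"gripper": 1,"dx": -0.041,"dy": -0.033,"dz": 0.002,"rx": 0,"ry": 0,"rz": 0.02},
    {"gripper": 1,"dx": -0.042,"dy": -0.033,"dz": 0.002,"rx": 0,"ry": 0,"rz": 0.02},
    {"gripper": 1,"dx": 0,"dy": 0,"dz": 0.04,"rx": 0,"ry": 0,"rz": 0},
  ],
)

```text
time_s: 1.98
ee_pos: [0.4427, -0.1706, 0.1611]
tool_rot: [0.005, 0.273, 0.962, -0.002]
contact_force: [0.8, 0.9, 0.1]
opening: 0.0915
```

```bash
python3 - <<'E'
from h import *
plan([((.4385,-.1545,.11),down(149)),((.4385,-.1545,.038),down(149))],smax=.04)
p,_=snapshot("wrist"); cv2.imwrite("pics/w1.png",p)
E
```

```text
t 1.98 p [ 0.4427 -0.1706  0.1611] F [0.8 0.9 0.1] open 0.0915 j [-0.39  0.2   1.87 -0.    1.06 -1.41]
goal [ 0.438 -0.154  0.11 ] 2
   [0.0063 0.0058 0.0255] [-0.     0.006 -0.006]
   [0.0061 0.0058 0.0255] [-0.     0.006 -0.006]
goal [ 0.438 -0.154  0.038] 2
   [ 0.    -0.     0.036] [ 0.  0. -0.]
   [ 0.    -0.     0.036] [ 0.  0. -0.]
```

View pics/w1.png

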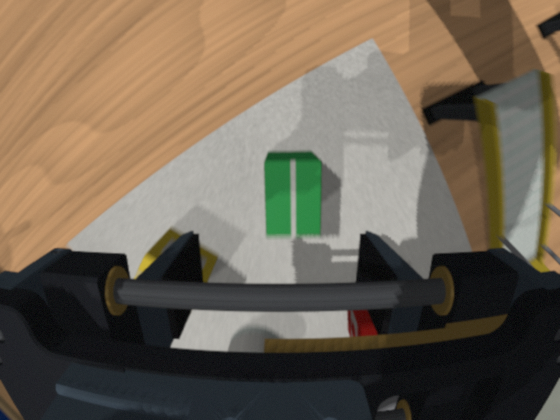

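The wrist view shows the green carton at (293,195), square to the jaws (midline about u=279). That matches the computed offset of about 12 mm in +y, so I'm going down.

Call:
send_rows(
  increments=[
    {"gripper": 1,"dx": 0.006,"dy": 0.006,"dz": 0.025,"rx": 0,"ry": 0.006,"rz": -0.006},
    {"gripper": 1,"dx": 0.006,"dy": 0.006,"dz": 0.025,"rx": 0,"ry": 0.006,"rz": -0.006},
    {"gripper": 1,"dx": 0,"dy": 0,"dz": 0,"rx": 0,"ry": 0,"rz": 0},
  ],
)

```text
time_s: 2.4
ee_pos: [0.4306, -0.1494, 0.1028]
tool_rot: [-0.011, 0.267, 0.964, 0.001]
contact_force: [-0.4, -0.1, 0.2]
opening: 0.0913
```

```bash
python3 -c "
from h import *
plan([((.4385,-.1545,.038),down(149))],smax=.04)"
```

```text
t 2.4 p [ 0.4306 -0.1494  0.1028] F [-0.4 -0.1  0.2] open 0.0913 j [-0.36  0.25  1.97  0.    0.94 -1.39]
goal [ 0.438 -0.154  0.038] 2
   [-0.0054 -0.      0.0323] [-0.002 -0.011  0.   ]
   [-0.005  -0.0001  0.0323] [-0.002 -0.011  0.   ]
```

Call:
send_rows(
  increments=[
    {"gripper": 1,"dx": -0.004,"dy": 0,"dz": 0.02,"rx": 0,"ry": -0.011,"rz": 0},
    {"gripper": 1,"dx": -0.003,"dy": 0,"dz": 0.02,"rx": 0,"ry": -0.008,"rz": 0},
    {"gripper": 1,"dx": -0.002,"dy": 0,"dz": 0.015,"rx": 0,"ry": 0,"rz": 0},
    {"gripper": 1,"dx": 0,"dy": 0,"dz": 0.006,"rx": 0,"ry": 0,"rz": 0},
    {"gripper": 1,"dx": 0,"dy": 0,"dz": 0,"rx": 0,"ry": 0,"rz": 0},
  ],
)

```text
time_s: 3.02
ee_pos: [0.4422, -0.1551, 0.0465]
tool_rot: [0.003, 0.266, 0.964, -0.002]
contact_force: [-0.6, -0.1, -0.1]
opening: 0.091
```

```bash
python3 -c "
from h import *
plan([((.4385,-.1545,.038),down(149))],smax=.04)"
```

```text
t 3.02 p [ 0.4422 -0.1551  0.0465] F [-0.6 -0.1 -0.1] open 0.091 j [-0.36  0.33  2.04 -0.    0.76 -1.39]
goal [ 0.438 -0.154  0.038] 1
   [ 0.0036 -0.0014  0.0085] [-0.002  0.007  0.003]
```

Call:
send_rows(
  increments=[
    {"gripper": 1,"dx": 0.003,"dy": -0.001,"dz": 0.008,"rx": 0,"ry": 0.007,"rz": 0},
    {"gripper": 0,"dx": 0,"dy": 0,"dz": 0,"rx": 0,"ry": 0,"rz": 0},
    {"gripper": 0,"dx": 0,"dy": 0,"dz": 0,"rx": 0,"ry": 0,"rz": 0},
    {"gripper": 0,"dx": 0,"dy": 0,"dz": 0,"rx": 0,"ry": 0,"rz": 0},
    {"gripper": 0,"dx": 0,"dy": 0,"dz": 0,"rx": 0,"ry": 0,"rz": 0},
    {"gripper": 0,"dx": 0,"dy": 0,"dz": 0,"rx": 0,"ry": 0,"rz": 0},
  ],
  force=20,
)

```text
time_s: 3.78
ee_pos: [0.4401, -0.1549, 0.0398]
tool_rot: [0.001, 0.266, 0.964, -0.001]
contact_force: [0.2, 0.3, 0.0]
opening: 0.046
```

```bash
python3 -c "
from h import *
g=lanegoal('green',(-.02,0,.12),True)
plan([((.43,-.15,.2),down(149)),((.43,.15,.2),g[1]),g],smax=.045,rmax=.12)"
```

```text
t 3.77 p [ 0.4401 -0.1549  0.0398] F [0.2 0.3 0. ] open 0.046 j [-0.36  0.34  2.05 -0.    0.75 -1.39]
goal [ 0.43 -0.15  0.2 ] 4
   [ 0.0027 -0.0003 -0.04  ] [-0.     0.001  0.001]
   [ 0.0027 -0.0003 -0.04  ] [-0.     0.001  0.001]
   [ 0.0027 -0.0003 -0.04  ] [-0.     0.001  0.001]
   [ 0.0028 -0.0003 -0.04  ] [-0.     0.001  0.001]
goal [0.43 0.15 0.2 ] 7
   [0.0221 0.0367 0.    ] [ 0.013  0.044 -0.083]
   [0.0189 0.0384 0.0004] [ 0.013  0.044 -0.083]
   [0.0157 0.0399 0.0006] [ 0.013  0.044 -0.083]
   [0.0123 0.0411 0.0007] [ 0.013  0.044 -0.083]
   [0.0088 0.0419 0.0006] [ 0.013  0.044 -0.083]
   [0.0053 0.0425 0.0004] [ 0.013  0.044 -0.083]
   [ 0.0017  0.0428 -0.    ] [ 0.013  0.044 -0.083]
goal [0.486 0.28  0.213] 4
   [-0.0136  0.0319 -0.0079] [ 0. -0.  0.]
   [-0.0136  0.0319 -0.0079] [ 0. -0.  0.]
   [-0.0136  0.0319 -0.0079] [ 0. -0.  0.]
   [-0.0136  0.0319 -0.0079] [ 0. -0.  0.]
```

Call:
send_rows(
  increments=[
    {"gripper": 0,"dx": 0.003,"dy": 0,"dz": -0.02,"rx": 0,"ry": 0,"rz": 0},
    {"gripper": 0,"dx": 0.003,"dy": 0,"dz": -0.04,"rx": 0,"ry": 0,"rz": 0},
    {"gripper": 0,"dx": 0.003,"dy": 0,"dz": -0.045,"rx": 0,"ry": 0,"rz": 0},
    {"gripper": 0,"dx": 0.003,"dy": 0,"dz": -0.045,"rx": 0,"ry": 0,"rz": 0},
    {"gripper": 0,"dx": 0,"dy": 0,"dz": -0.015,"rx": 0,"ry": 0,"rz": 0},
  ],
)

```text
time_s: 4.4
ee_pos: [0.4274, -0.1474, 0.2075]
tool_rot: [-0.002, 0.266, 0.964, -0.001]
contact_force: [-0.2, -1.4, -1.9]
opening: 0.0454
```

Call:
send_rows(
  increments=[
    {"gripper": 0,"dx": 0.022,"dy": 0.037,"dz": 0,"rx": 0.013,"ry": 0.044,"rz": -0.083},
    {"gripper": 0,"dx": 0.019,"dy": 0.038,"dz": 0,"rx": 0.013,"ry": 0.044,"rz": -0.083},
    {"gripper": 0,"dx": 0.016,"dy": 0.04,"dz": 0,"rx": 0.013,"ry": 0.044,"rz": -0.083},
    {"gripper": 0,"dx": 0.012,"dy": 0.041,"dz": 0,"rx": 0.013,"ry": 0.044,"rz": -0.083},
    {"gripper": 0,"dx": 0.009,"dy": 0.042,"dz": 0,"rx": 0.013,"ry": 0.044,"rz": -0.083},
    {"gripper": 0,"dx": 0.005,"dy": 0.042,"dz": 0,"rx": 0.013,"ry": 0.044,"rz": -0.083},
    {"gripper": 0,"dx": 0.002,"dy": 0.043,"dz": 0,"rx": 0.013,"ry": 0.044,"rz": -0.083},
  ],
)

```text
time_s: 5.28
ee_pos: [0.4251, 0.1582, 0.2116]
tool_rot: [-0.162, -0.03, 0.986, -0.004]
contact_force: [1.0, 0.1, -1.5]
opening: 0.0459
```

```bash
python3 -c "
from h import *
g=lanegoal('green',(-.02,0,.12),True)
plan([g,lanegoal('green',(0,0,.06),True)],smax=.045,rmax=.12)"
```

```text
t 5.28 p [0.4251 0.1582 0.2116] F [ 1.   0.1 -1.5] open 0.0459 j [ 0.28  0.3   1.64  0.07  1.52 -1.37]
goal [0.486 0.28  0.213] 4
   [-0.0159  0.0296 -0.0058] [-0.001 -0.003  0.004]
   [-0.0158  0.0296 -0.0057] [-0.001 -0.003  0.004]
   [-0.0157  0.0297 -0.0056] [-0.001 -0.003  0.004]
   [-0.0156  0.0297 -0.0056] [-0.001 -0.003  0.004]
goal [0.486 0.28  0.15 ] 2
   [-0.01  0.    0.03] [-0.  0. -0.]
   [-0.01  0.    0.03] [-0.  0. -0.]
```

Call:
send_rows(
  increments=[
    {"gripper": 0,"dx": -0.016,"dy": 0.03,"dz": -0.006,"rx": 0,"ry": -0.003,"rz": 0.004},
    {"gripper": 0,"dx": -0.016,"dy": 0.03,"dz": -0.006,"rx": 0,"ry": -0.003,"rz": 0.004},
    {"gripper": 0,"dx": -0.016,"dy": 0.03,"dz": -0.006,"rx": 0,"ry": -0.003,"rz": 0.004},
    {"gripper": 0,"dx": -0.01,"dy": 0.025,"dz": -0.005,"rx": 0,"ry": -0.003,"rz": 0.004},
    {"gripper": 0,"dx": 0,"dy": 0,"dz": 0,"rx": 0,"ry": 0,"rz": 0},
  ],
)

```text
time_s: 5.9
ee_pos: [0.4818, 0.2833, 0.2118]
tool_rot: [-0.157, -0.024, 0.987, -0.007]
contact_force: [-0.5, -1.0, -0.9]
opening: 0.0457
```

```bash
python3 - <<'E'
from h import *
plan([lanegoal('green',(0,0,.06),True),lanegoal('green',(0,0,.042),True)],smax=.035,rmax=.12)
a,_=snapshot("top");b,_=snapshot("side")
a=cv2.resize(a[120:280,80:260],None,fx=2.2,fy=2.2);b=cv2.resize(b[60:260,120:320],(396,352))
a=cv2.resize(a,(396,352));cv2.imwrite("pics/c2.png",np.hstack([a,b]))
E
```

```text
t 5.9 p [0.4818 0.2833 0.2118] F [-0.5 -1.  -0.9] open 0.0457 j [ 0.44  0.46  1.4   0.11  1.58 -1.19]
goal [0.486 0.28  0.15 ] 2
   [-0.0115 -0.0014  0.0287] [-0.003 -0.001  0.001]
   [-0.0115 -0.0015  0.0287] [-0.003 -0.001  0.001]
goal [0.48  0.28  0.133] 1
   [ 0.    -0.     0.018] [ 0.  0. -0.]
```

View pics/c2.png

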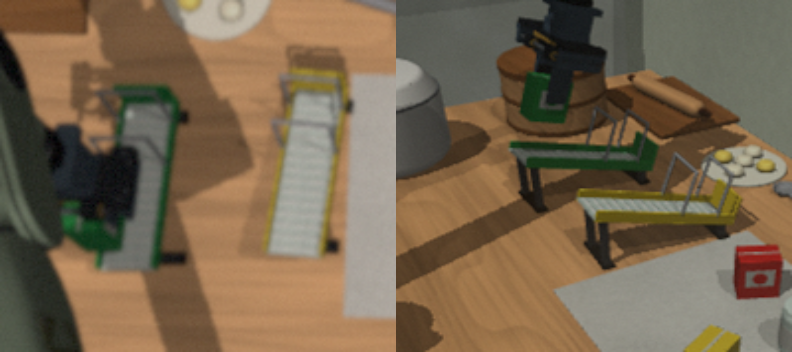

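The side view shows the carton leaning with the slope above the green lane at (545,97). In the top view it sits left of the lane because of height parallax. Lowering in two steps.

Call:
send_rows(
  increments=[
    {"gripper": 0,"dx": -0.011,"dy": -0.001,"dz": 0.025,"rx": -0.003,"ry": 0,"rz": 0},
    {"gripper": 0,"dx": -0.009,"dy": -0.001,"dz": 0.023,"rx": -0.003,"ry": 0,"rz": 0},
    {"gripper": 0,"dx": 0,"dy": 0,"dz": 0.006,"rx": 0,"ry": 0,"rz": 0},
    {"gripper": 0,"dx": 0,"dy": 0,"dz": 0,"rx": 0,"ry": 0,"rz": 0},
  ],
)

```text
time_s: 6.5
ee_pos: [0.4826, 0.2755, 0.1546]
tool_rot: [-0.157, -0.021, 0.987, -0.004]
contact_force: [-0.3, 0.5, -0.7]
opening: 0.0459
```

```bash
python3 - <<'E'
from h import *
plan([lanegoal('green',(0,0,.042),True)],smax=.01,rmax=.12)
for n in("top","side"):
    p,d=snapshot(n); W=cloud(n,d); m=masks(p)["green"]; o,R=lane("green")
    q=W[m]; q=q[np.isfinite(q[:,0])]; l=R.inv().apply(q-o)
    s=(l[:,2]>.025)&(l[:,0]<.1)&(abs(l[:,1])<.06); print(n,s.sum(),np.percentile(l[s],[2,50,98],0).round(3).tolist())
    r=(l[:,2]>0.003)&(l[:,2]<.02)&(l[:,0]>.05)&(l[:,0]<.18); y=l[r,1]; print("rails y",np.median(y[y>0]),np.median(y[y<0]), "end x", np.percentile(l[abs(l[:,2])<.02,0],2))
    if n=="side": cv2.imwrite("pics/c3.png",cv2.resize(p[60:240,140:340],(700,630))[:590])
E
```

```text
t 6.5 p [0.4826 0.2755 0.1546] F [-0.3  0.5 -0.7] open 0.0459 j [ 0.43  0.49  1.49  0.12  1.46 -1.22]
goal [0.48  0.28  0.133] 3
   [-0.0016  0.0016  0.007 ] [-0.    -0.001 -0.001]
   [-0.0016  0.0016  0.007 ] [-0.    -0.001 -0.001]
   [-0.0016  0.0016  0.007 ] [-0.    -0.001 -0.001]
top 213 [[-0.04, -0.029, 0.04], [-0.038, -0.014, 0.089], [-0.009, 0.013, 0.107]]
rails y 0.034492065134377164 -0.04075781542513088 end x -0.045535247777612343
side 319 [[-0.042, -0.031, 0.027], [-0.038, -0.023, 0.056], [0.02, 0.016, 0.105]]
rails y 0.0348242689635514 -0.03934309765567623 end x -0.054542760538370774
```

View pics/c3.png

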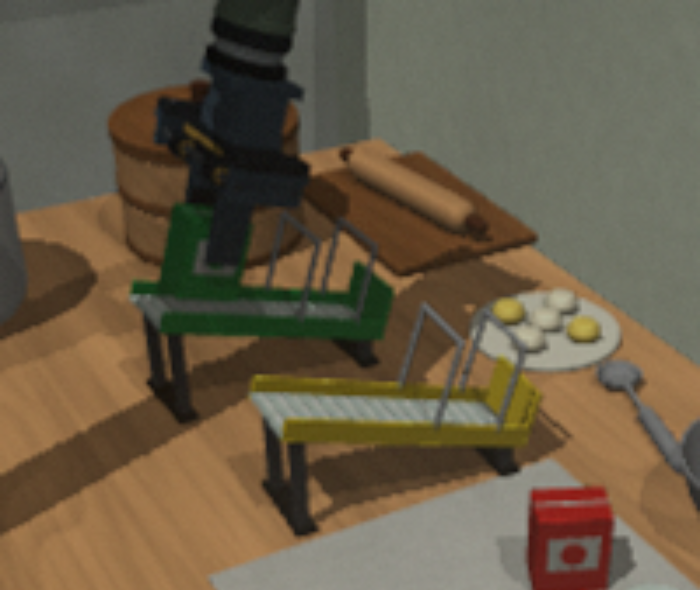

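Carton centre is about (-0.008, -0.0075) in the lane frame and the rail midline is at y=-0.003. It needs about +5 mm in y and 20 mm down.

Call:
send_rows(
  increments=[
    {"gripper": 0,"dx": -0.002,"dy": 0.002,"dz": 0.008,"rx": 0,"ry": 0,"rz": 0},
    {"gripper": 0,"dx": -0.002,"dy": 0.002,"dz": 0.007,"rx": 0,"ry": 0,"rz": 0},
    {"gripper": 0,"dx": -0.001,"dy": 0.001,"dz": 0.004,"rx": 0,"ry": 0,"rz": 0},
    {"gripper": 0,"dx": 0,"dy": 0,"dz": 0,"rx": 0,"ry": 0,"rz": 0},
  ],
)

```text
time_s: 7.1
ee_pos: [0.4822, 0.2817, 0.1355]
tool_rot: [-0.155, -0.022, 0.988, -0.003]
contact_force: [0.1, -0.7, -2.0]
opening: 0.0459
```

```bash
python3 - <<'E'
from h import *
plan([lanegoal('green',(0,0,.042),True)],smax=.01,rmax=.12)
E
```

```text
t 7.1 p [0.4822 0.2817 0.1355] F [ 0.1 -0.7 -2. ] open 0.0459 j [ 0.44  0.5   1.51  0.12  1.41 -1.21]
goal [0.48  0.28  0.133] 1
   [ 0.001  -0.0015  0.0029] [ 0.     0.002 -0.001]
```

Call:
send_rows(
  increments=[
    {"gripper": 0,"dx": 0,"dy": -0.002,"dz": 0.003,"rx": 0,"ry": 0.002,"rz": 0},
    {"gripper": 0,"dx": 0,"dy": 0,"dz": 0.001,"rx": 0,"ry": 0,"rz": 0},
    {"gripper": 0,"dx": 0,"dy": 0,"dz": 0.001,"rx": 0,"ry": 0,"rz": 0},
  ],
)

```text
time_s: 7.48
ee_pos: [0.4809, 0.2795, 0.1307]
tool_rot: [-0.156, -0.022, 0.987, -0.003]
contact_force: [0.8, 0.3, 2.2]
opening: 0.0459
```

```bash
python3 - <<'E'
from h import *
plan([lanegoal('green',(0,0,.042),True)],smax=.01,rmax=.12)
for n in("side","top"):
    p,d=snapshot(n); W=cloud(n,d); m=masks(p)["green"]; o,R=lane("green")
    q=W[m]; q=q[np.isfinite(q[:,0])]; l=R.inv().apply(q-o)
    s=(l[:,2]>.025)&(l[:,0]<.1)&(abs(l[:,1])<.06); print(n,s.sum(),np.percentile(l[s],[2,50,98],0).round(3).tolist())
E
```

```text
t 7.47 p [0.4809 0.2795 0.1307] F [0.8 0.3 2.2] open 0.0459 j [ 0.43  0.51  1.52  0.12  1.4  -1.22]
goal [0.48  0.28  0.133] 1
   [ 0.0011  0.0006 -0.0021] [ 0.     0.001 -0.001]
side 165 [[-0.036, -0.026, 0.026], [-0.033, -0.013, 0.057], [0.027, 0.02, 0.082]]
top 179 [[-0.034, -0.025, 0.027], [-0.032, -0.007, 0.071], [-0.015, 0.018, 0.085]]
```

The carton touches the floor (force up 2 N, top at 0.083) and is centred. Releasing.

Call:
send_rows(
  increments=[
    {"gripper": 0.6,"dx": 0,"dy": 0,"dz": 0,"rx": 0,"ry": 0,"rz": 0},
    {"gripper": 0.8,"dx": 0,"dy": 0,"dz": 0,"rx": 0,"ry": 0,"rz": 0},
    {"gripper": 1,"dx": 0,"dy": 0,"dz": 0,"rx": 0,"ry": 0,"rz": 0},
    {"gripper": 1,"dx": 0,"dy": 0,"dz": 0,"rx": 0,"ry": 0,"rz": 0},
    {"gripper": 1,"dx": 0,"dy": 0,"dz": 0,"rx": 0,"ry": 0,"rz": 0},
    {"gripper": 1,"dx": 0,"dy": 0,"dz": 0,"rx": 0,"ry": 0,"rz": 0},
  ],
)

```text
time_s: 8.32
ee_pos: [0.481, 0.2797, 0.1314]
tool_rot: [-0.156, -0.022, 0.988, -0.003]
contact_force: [0.1, 0.3, -0.4]
opening: 0.0912
```

```bash
cat >> h.py <<'E'
def chk(k):
    o,R=lane(k)
    for n in("side","top"):
        p,d=snapshot(n); W=cloud(n,d); m=masks(p)[k]
        q=W[m]; q=q[np.isfinite(q[:,0])]; l=R.inv().apply(q-o)
        s=(l[:,2]>.055)&(l[:,0]<.3)&(l[:,0]>-.08)&(abs(l[:,1])<.08); print(k,n,s.sum(),np.percentile(l[s],[2,50,98],0).round(3).tolist())
        cv2.imwrite(f"pics/last_{n}.png",p)
E
python3 - <<'E'
from h import *
chk("green")
p=cv2.imread("pics/last_side.png");cv2.imwrite("pics/c4.png",cv2.resize(p[60:240,140:340],(600,540)))
s,p,R=cur(); M=down(26.6)
plan([(p+np.array([-.05,0,.13]),R),((.42,.0,.24),down(26.6+90)),((.4495,-.30,.2),M)],smax=.045,rmax=.14)
E
```

```text
green side 116 [[0.127, -0.026, 0.056], [0.139, -0.02, 0.072], [0.188, 0.012, 0.082]]
green top 225 [[0.129, -0.026, 0.057], [0.146, -0.01, 0.079], [0.19, 0.017, 0.084]]
t 8.43 p [0.481  0.2797 0.1313] F [ 0.1 -0.5 -0. ] open 0.0909 j [ 0.43  0.51  1.52  0.12  1.4  -1.22]
goal [0.431 0.28  0.261] 4
   [ 0.0219  0.0006 -0.0271] [0. 0. 0.]
   [ 0.0219  0.0006 -0.0271] [0. 0. 0.]
   [ 0.0219  0.0006 -0.0271] [0. 0. 0.]
   [ 0.0219  0.0006 -0.0271] [0. 0. 0.]
goal [0.42 0.   0.24] 9
   [ 0.0018 -0.031   0.003 ] [-0.02  -0.031  0.127]
   [-0.0021 -0.031   0.0024] [-0.02  -0.031  0.127]
   [-0.0059 -0.0306  0.0019] [-0.02  -0.031  0.127]
   [-0.0097 -0.0296  0.0016] [-0.02  -0.031  0.127]
   [-0.0133 -0.0282  0.0014] [-0.02  -0.031  0.127]
   [-0.0167 -0.0263  0.0013] [-0.02  -0.031  0.127]
   [-0.0199 -0.024   0.0013] [-0.02  -0.031  0.127]
   [-0.0227 -0.0213  0.0015] [-0.02  -0.031  0.127]
   [-0.0252 -0.0183  0.0019] [-0.02  -0.031  0.127]
goal [ 0.45 -0.3   0.2 ] 12
   [-0.0235 -0.009   0.0033] [0.    0.    0.131]
   [-0.0244 -0.0059  0.0033] [0.    0.    0.131]
   [-0.025  -0.0026  0.0033] [0.    0.    0.131]
   [-0.0251  0.0007  0.0033] [0.    0.    0.131]
   [-0.0248  0.0039  0.0033] [0.    0.    0.131]
   [-0.0241  0.0071  0.0033] [0.    0.    0.131]
   [-0.0229  0.0102  0.0033] [0.    0.    0.131]
   [-0.0214  0.0131  0.0033] [0.    0.    0.131]
   [-0.0195  0.0158  0.0033] [0.    0.    0.131]
   [-0.0173  0.0182  0.0033] [0.    0.    0.131]
   [-0.0148  0.0203  0.0033] [0.    0.    0.131]
   [-0.012   0.0221  0.0033] [0.    0.    0.131]
```

View pics/c4.png

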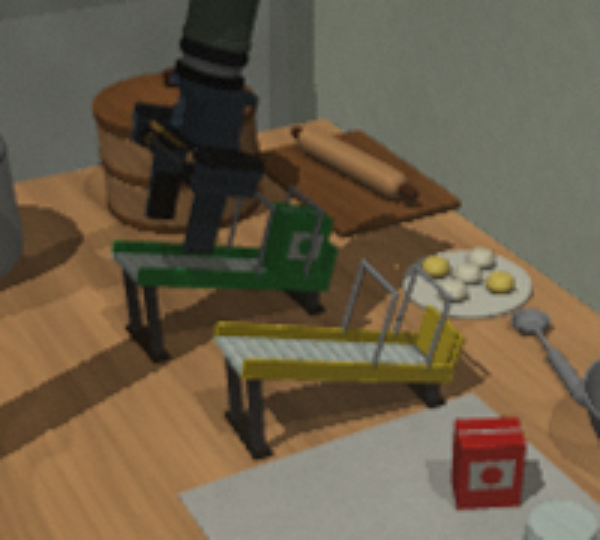

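The green carton is in its lane near the stop at (295,240). I'll recheck its position later. Retreating and moving to the yellow carton.

Call:
send_rows(
  increments=[
    {"gripper": 1,"dx": 0.01,"dy": 0,"dz": -0.03,"rx": 0,"ry": 0,"rz": 0},
    {"gripper": 1,"dx": 0.022,"dy": 0,"dz": -0.03,"rx": 0,"ry": 0,"rz": 0},
    {"gripper": 1,"dx": 0.022,"dy": 0,"dz": -0.03,"rx": 0,"ry": 0,"rz": 0},
    {"gripper": 1,"dx": 0.022,"dy": 0,"dz": -0.03,"rx": 0,"ry": 0,"rz": 0},
  ],
)

```text
time_s: 8.93
ee_pos: [0.4442, 0.2774, 0.2695]
tool_rot: [-0.159, -0.021, 0.987, -0.005]
contact_force: [0.4, 0.1, 0.7]
opening: 0.091
```

Call:
send_rows(
  increments=[
    {"gripper": 1,"dx": 0.002,"dy": -0.031,"dz": 0.002,"rx": -0.02,"ry": -0.031,"rz": 0.127},
    {"gripper": 1,"dx": -0.002,"dy": -0.031,"dz": 0.002,"rx": -0.02,"ry": -0.031,"rz": 0.127},
    {"gripper": 1,"dx": -0.006,"dy": -0.031,"dz": 0.002,"rx": -0.02,"ry": -0.031,"rz": 0.127},
    {"gripper": 1,"dx": -0.01,"dy": -0.03,"dz": 0.002,"rx": -0.02,"ry": -0.031,"rz": 0.127},
    {"gripper": 1,"dx": -0.013,"dy": -0.028,"dz": 0.001,"rx": -0.02,"ry": -0.031,"rz": 0.127},
    {"gripper": 1,"dx": -0.017,"dy": -0.026,"dz": 0.001,"rx": -0.02,"ry": -0.031,"rz": 0.127},
    {"gripper": 1,"dx": -0.02,"dy": -0.024,"dz": 0.001,"rx": -0.02,"ry": -0.031,"rz": 0.127},
    {"gripper": 1,"dx": -0.023,"dy": -0.021,"dz": 0.001,"rx": -0.02,"ry": -0.031,"rz": 0.127},
  ],
)

```text
time_s: 9.93
ee_pos: [0.432, 0.0229, 0.257]
tool_rot: [-0.012, 0.484, 0.875, 0.0]
contact_force: [1.0, -0.4, -0.1]
opening: 0.0913
```

```bash
python3 - <<'E'
from h import *
chk("green")
plan([((.4495,-.30,.18),down(26.6))],smax=.045,rmax=.14)
E
```

```text
green side 130 [[0.126, -0.029, 0.056], [0.142, -0.02, 0.074], [0.188, 0.014, 0.082]]
green top 217 [[0.129, -0.025, 0.057], [0.145, -0.012, 0.079], [0.19, 0.017, 0.083]]
t 10.03 p [0.4311 0.0222 0.2571] F [0.1 0.2 0.8] open 0.0914 j [ 0.02  0.08  1.77  0.01  1.32 -0.55]
goal [ 0.45 -0.3   0.18] 12
   [-0.0237 -0.0129  0.0061] [-0.002 -0.     0.139]
   [-0.0253 -0.0095  0.0061] [-0.002 -0.     0.139]
   [-0.0263 -0.0059  0.0061] [-0.002 -0.     0.139]
   [-0.0269 -0.0022  0.0061] [-0.002 -0.     0.139]
   [-0.0269  0.0015  0.0061] [-0.002 -0.     0.139]
   [-0.0265  0.0052  0.0061] [-0.002 -0.     0.139]
   [-0.0255  0.0088  0.0061] [-0.002 -0.     0.139]
   [-0.024   0.0122  0.0062] [-0.002 -0.     0.139]
   [-0.0221  0.0154  0.0062] [-0.002 -0.     0.139]
   [-0.0198  0.0183  0.0063] [-0.002 -0.     0.139]
   [-0.017   0.0209  0.0063] [-0.002 -0.     0.139]
   [-0.014   0.023   0.0064] [-0.002 -0.     0.139]
```

Call:
send_rows(
  increments=[
    {"gripper": 1,"dx": -0.024,"dy": -0.013,"dz": 0.003,"rx": 0,"ry": 0,"rz": 0.139},
    {"gripper": 1,"dx": -0.025,"dy": -0.01,"dz": 0.004,"rx": 0,"ry": 0,"rz": 0.139},
    {"gripper": 1,"dx": -0.026,"dy": -0.006,"dz": 0.006,"rx": 0,"ry": 0,"rz": 0.139},
    {"gripper": 1,"dx": -0.027,"dy": -0.002,"dz": 0.006,"rx": 0,"ry": 0,"rz": 0.139},
    {"gripper": 1,"dx": -0.027,"dy": 0.002,"dz": 0.006,"rx": 0,"ry": 0,"rz": 0.139},
    {"gripper": 1,"dx": -0.026,"dy": 0.005,"dz": 0.006,"rx": 0,"ry": 0,"rz": 0.139},
    {"gripper": 1,"dx": -0.025,"dy": 0.009,"dz": 0.006,"rx": 0,"ry": 0,"rz": 0.139},
    {"gripper": 1,"dx": -0.024,"dy": 0.012,"dz": 0.006,"rx": 0,"ry": 0,"rz": 0.139},
  ],
)

```text
time_s: 11.02
ee_pos: [0.4454, -0.1914, 0.2107]
tool_rot: [-0.013, 0.878, 0.479, -0.004]
contact_force: [0.9, 0.1, -0.2]
opening: 0.0911
```

Call:
send_rows(
  increments=[
    {"gripper": 1,"dx": -0.022,"dy": 0.015,"dz": 0.006,"rx": 0,"ry": 0,"rz": 0.139},
    {"gripper": 1,"dx": -0.018,"dy": 0.017,"dz": 0.006,"rx": 0,"ry": 0,"rz": 0.1},
    {"gripper": 1,"dx": -0.01,"dy": 0.015,"dz": 0.006,"rx": 0,"ry": 0,"rz": 0.06},
    {"gripper": 1,"dx": 0,"dy": 0,"dz": 0,"rx": 0,"ry": 0,"rz": 0},
  ],
)

```text
time_s: 11.52
ee_pos: [0.4522, -0.2613, 0.1897]
tool_rot: [-0.014, 0.94, 0.34, -0.006]
contact_force: [-0.1, -0.2, 0.2]
opening: 0.0915
```

```bash
python3 - <<'E'
from h import *
plan([((.4495,-.30,.12),down(26.6)),((.4495,-.30,.038),down(26.6))],smax=.045,rmax=.14)
E
```

```text
t 11.53 p [ 0.4522 -0.2613  0.1897] F [-0.1 -0.2  0.2] open 0.0915 j [-0.55  0.27  1.7   0.01  1.2   0.32]
goal [ 0.45 -0.3   0.12] 2
   [-0.0134  0.0151  0.0344] [-0.015  0.002  0.115]
   [-0.0117  0.016   0.0346] [-0.015  0.002  0.115]
goal [ 0.45  -0.3    0.038] 2
   [0.    0.    0.041] [-0.  0. -0.]
   [0.    0.    0.041] [-0.  0. -0.]
```

Call:
send_rows(
  increments=[
    {"gripper": 1,"dx": -0.013,"dy": 0.015,"dz": 0.02,"rx": -0.015,"ry": 0.002,"rz": 0.115},
    {"gripper": 1,"dx": -0.012,"dy": 0.015,"dz": 0.02,"rx": -0.015,"ry": 0.002,"rz": 0.112},
    {"gripper": 1,"dx": 0,"dy": 0,"dz": 0,"rx": 0,"ry": 0,"rz": 0},
  ],
)

```text
time_s: 11.9
ee_pos: [0.4508, -0.2974, 0.1491]
tool_rot: [-0.0, 0.973, 0.232, 0.001]
contact_force: [0.2, -0.1, -0.7]
opening: 0.0912
```

```bash
python3 - <<'E'
from h import *
plan([((.4495,-.30,.038),down(26.6))],smax=.025,rmax=.14)
p,_=snapshot("wrist"); cv2.imwrite("pics/w2.png",p)
E
```

```text
t 11.9 p [ 0.4508 -0.2974  0.1491] F [ 0.2 -0.1 -0.7] open 0.0912 j [-0.61  0.32  1.74  0.    1.08  0.5 ]
goal [ 0.45  -0.3    0.038] 5
   [-0.0005  0.0003  0.0222] [-0.    -0.     0.001]
   [-0.0005  0.0003  0.0222] [-0.    -0.     0.001]
   [-0.0005  0.0003  0.0222] [-0.    -0.     0.001]
   [-0.0005  0.0003  0.0222] [-0.    -0.     0.001]
   [-0.0005  0.0003  0.0222] [-0.    -0.     0.001]
```

View pics/w2.png

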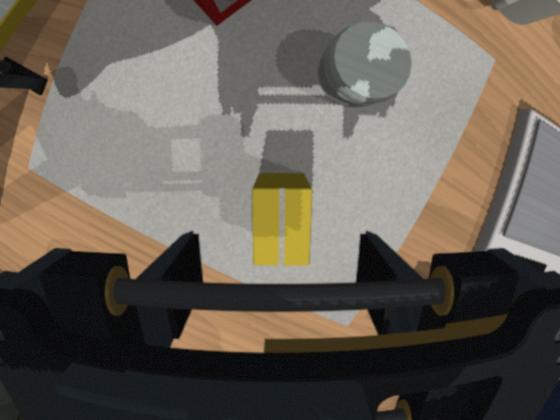

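The wrist view shows the yellow carton centred at (281,227) and square to the jaws. Going down.

Call:
send_rows(
  increments=[
    {"gripper": 1,"dx": -0.001,"dy": 0,"dz": 0.022,"rx": 0,"ry": 0,"rz": 0},
    {"gripper": 1,"dx": -0.001,"dy": 0,"dz": 0.022,"rx": 0,"ry": 0,"rz": 0},
    {"gripper": 1,"dx": 0,"dy": 0,"dz": 0.022,"rx": 0,"ry": 0,"rz": 0},
    {"gripper": 1,"dx": 0,"dy": 0,"dz": 0.022,"rx": 0,"ry": 0,"rz": 0},
    {"gripper": 1,"dx": 0,"dy": 0,"dz": 0.015,"rx": 0,"ry": 0,"rz": 0},
    {"gripper": 1,"dx": 0,"dy": 0,"dz": 0,"rx": 0,"ry": 0,"rz": 0},
  ],
)

```text
time_s: 12.7
ee_pos: [0.4566, -0.2945, 0.0521]
tool_rot: [0.003, 0.971, 0.241, 0.007]
contact_force: [-0.1, -0.1, -0.1]
opening: 0.0913
```

```bash
python3 - <<'E'
from h import *
plan([((.4495,-.30,.038),down(26.6))],smax=.025,rmax=.14)
E
```

```text
t 12.7 p [ 0.4566 -0.2945  0.0521] F [-0.1 -0.1 -0.1] open 0.0913 j [-0.6   0.42  1.87  0.01  0.84  0.48]
goal [ 0.45  -0.3    0.038] 1
   [-0.009   0.0014  0.0141] [ 0.009 -0.012  0.022]
```

Call:
send_rows(
  increments=[
    {"gripper": 1,"dx": -0.008,"dy": 0.001,"dz": 0.013,"rx": 0.009,"ry": -0.012,"rz": -0.01},
    {"gripper": 0,"dx": 0,"dy": 0,"dz": 0,"rx": 0,"ry": 0,"rz": 0},
    {"gripper": 0,"dx": 0,"dy": 0,"dz": 0,"rx": 0,"ry": 0,"rz": 0},
    {"gripper": 0,"dx": 0,"dy": 0,"dz": 0,"rx": 0,"ry": 0,"rz": 0},
    {"gripper": 0,"dx": 0,"dy": 0,"dz": 0,"rx": 0,"ry": 0,"rz": 0},
    {"gripper": 0,"dx": 0,"dy": 0,"dz": 0,"rx": 0,"ry": 0,"rz": 0},
  ],
  force=20,
)

```text
time_s: 13.45
ee_pos: [0.4514, -0.3003, 0.0408]
tool_rot: [0.002, 0.969, 0.246, 0.001]
contact_force: [-0.0, 1.2, -1.6]
opening: 0.0464
```

```bash
python3 - <<'E'
from h import *
g=lanegoal('yellow',(-.02,0,.13))
s,p,R=cur()
plan([(p+np.array([-.02,0.02,.17]),R),g],smax=.045,rmax=.1)
E
```

```text
t 13.45 p [ 0.4514 -0.3003  0.0408] F [-0.   1.2 -1.6] open 0.0464 j [-0.61  0.44  1.88 -0.    0.83  0.47]
goal [ 0.431 -0.28   0.211] 4
   [-0.002  -0.0066 -0.0425] [0. 0. 0.]
   [-0.002  -0.0066 -0.0425] [0. 0. 0.]
   [-0.002  -0.0066 -0.0425] [0. 0. 0.]
   [-0.002  -0.0066 -0.0425] [0. 0. 0.]
goal [0.514 0.048 0.223] 8
   [ 0.0286 -0.0312 -0.0017] [ 0.012 -0.038  0.072]
   [ 0.0262 -0.0332 -0.0023] [ 0.012 -0.038  0.072]
   [ 0.0237 -0.035  -0.0029] [ 0.012 -0.038  0.072]
   [ 0.021  -0.0367 -0.0033] [ 0.012 -0.038  0.072]
   [ 0.0182 -0.0381 -0.0036] [ 0.012 -0.038  0.072]
   [ 0.0152 -0.0393 -0.0038] [ 0.012 -0.038  0.072]
   [ 0.0122 -0.0404 -0.0039] [ 0.012 -0.038  0.072]
   [ 0.0091 -0.0412 -0.0038] [ 0.012 -0.038  0.072]
```

Call:
send_rows(
  increments=[
    {"gripper": 0,"dx": -0.002,"dy": 0,"dz": -0.03,"rx": 0,"ry": 0,"rz": 0},
    {"gripper": 0,"dx": -0.002,"dy": -0.007,"dz": -0.042,"rx": 0,"ry": 0,"rz": 0},
    {"gripper": 0,"dx": -0.002,"dy": -0.007,"dz": -0.042,"rx": 0,"ry": 0,"rz": 0},
    {"gripper": 0,"dx": -0.002,"dy": -0.007,"dz": -0.042,"rx": 0,"ry": 0,"rz": 0},
    {"gripper": 0,"dx": 0,"dy": -0.005,"dz": -0.015,"rx": 0,"ry": 0,"rz": 0},
  ],
)

```text
time_s: 14.08
ee_pos: [0.4295, -0.2793, 0.2136]
tool_rot: [-0.001, 0.969, 0.246, -0.001]
contact_force: [0.7, 0.4, -1.9]
opening: 0.0462
```

Call:
send_rows(
  increments=[
    {"gripper": 0,"dx": 0.028,"dy": -0.031,"dz": -0.002,"rx": 0.012,"ry": -0.038,"rz": 0.072},
    {"gripper": 0,"dx": 0.025,"dy": -0.033,"dz": -0.002,"rx": 0.012,"ry": -0.038,"rz": 0.072},
    {"gripper": 0,"dx": 0.023,"dy": -0.035,"dz": -0.003,"rx": 0.012,"ry": -0.038,"rz": 0.072},
    {"gripper": 0,"dx": 0.02,"dy": -0.037,"dz": -0.003,"rx": 0.012,"ry": -0.038,"rz": 0.072},
    {"gripper": 0,"dx": 0.017,"dy": -0.038,"dz": -0.004,"rx": 0.012,"ry": -0.038,"rz": 0.072},
    {"gripper": 0,"dx": 0.014,"dy": -0.039,"dz": -0.004,"rx": 0.012,"ry": -0.038,"rz": 0.072},
    {"gripper": 0,"dx": 0.01,"dy": -0.03,"dz": -0.004,"rx": 0.012,"ry": -0.038,"rz": 0.072},
    {"gripper": 0,"dx": 0,"dy": 0,"dz": 0,"rx": 0,"ry": 0,"rz": 0},
  ],
)

```text
time_s: 15.08
ee_pos: [0.4958, 0.0043, 0.2175]
tool_rot: [-0.009, 0.989, -0.014, -0.149]
contact_force: [0.3, -0.2, -1.5]
opening: 0.046
```

```bash
python3 - <<'E'
from h import *
plan([lanegoal('yellow',(-.005,-.002,.11)),lanegoal('yellow',(-.005,-.002,.062))],smax=.045,rmax=.1)
E
```

```text
t 15.07 p [0.4958 0.0043 0.2175] F [ 0.3 -0.2 -1.5] open 0.046 j [-0.02  0.36  1.54  0.01  1.55  1.57]
goal [0.522 0.046 0.2  ] 2
   [ 0.0144 -0.0209  0.0052] [ 0.002 -0.007  0.027]
   [ 0.0139 -0.0213  0.0051] [ 0.002 -0.007  0.027]
goal [0.507 0.047 0.154] 2
   [-0.     0.     0.024] [ 0. -0.  0.]
   [-0.     0.     0.024] [ 0. -0.  0.]
```

Call:
send_rows(
  increments=[
    {"gripper": 0,"dx": 0.013,"dy": -0.02,"dz": 0.004,"rx": 0.002,"ry": -0.007,"rz": 0.027},
    {"gripper": 0,"dx": 0.012,"dy": -0.02,"dz": 0.004,"rx": 0.002,"ry": -0.007,"rz": 0.027},
    {"gripper": 0,"dx": 0,"dy": 0,"dz": 0.02,"rx": 0,"ry": 0,"rz": 0},
    {"gripper": 0,"dx": 0,"dy": 0,"dz": 0.02,"rx": 0,"ry": 0,"rz": 0},
    {"gripper": 0,"dx": 0,"dy": 0,"dz": 0,"rx": 0,"ry": 0,"rz": 0},
  ],
)

```text
time_s: 15.7
ee_pos: [0.504, 0.0422, 0.1584]
tool_rot: [-0.005, 0.986, -0.042, -0.16]
contact_force: [-0.3, -0.4, -1.4]
opening: 0.0458
```

```bash
python3 - <<'E'
from h import *
plan([lanegoal('yellow',(-.005,0,.042))],smax=.01,rmax=.12)
o,R=lane("yellow")
for n in("top","side"):
    p,d=snapshot(n); W=cloud(n,d); m=masks(p)["yellow"]
    q=W[m]; q=q[np.isfinite(q[:,0])]; l=R.inv().apply(q-o)
    s=(l[:,2]>.03)&(l[:,0]<.1)&(abs(l[:,1])<.06); print(n,s.sum(),np.percentile(l[s],[2,50,98],0).round(3).tolist())
    for a,b in((-.05,.05),(.05,.18)):
        r=(l[:,2]>0.003)&(l[:,2]<.02)&(l[:,0]>a)&(l[:,0]<b)&(abs(l[:,1])<.06); y=l[r,1]; print("rails y",np.median(y[y>0]),np.median(y[y<0]))
    if n=="side": cv2.imwrite("pics/c5.png",cv2.resize(p[80:240,160:340],(600,533)))
E
```

```text
t 15.7 p [0.504  0.0422 0.1584] F [-0.3 -0.4 -1.4] open 0.0458 j [0.04 0.43 1.59 0.04 1.45 1.68]
goal [0.501 0.049 0.135] 3
   [ 0.0013 -0.0023  0.0078] [ 0.001  0.002 -0.   ]
   [ 0.0013 -0.0023  0.0078] [ 0.001  0.002 -0.   ]
   [ 0.0012 -0.0023  0.0078] [ 0.001  0.002 -0.   ]
top 71 [[-0.046, -0.056, 0.043], [-0.043, -0.028, 0.092], [0.013, -0.016, 0.158]]
rails y nan -0.03815965706524231
rails y nan -0.03485095046225625
side 399 [[-0.046, -0.032, 0.031], [-0.04, -0.027, 0.062], [0.017, 0.013, 0.108]]
rails y 0.037825850125189096 -0.036917767928113764
rails y 0.03978512097122292 -0.03488913359884378
  return _methods._mean(a, axis=axis, dtype=dtype,
  ret = ret.dtype.type(ret / rcount)
```

View pics/c5.png

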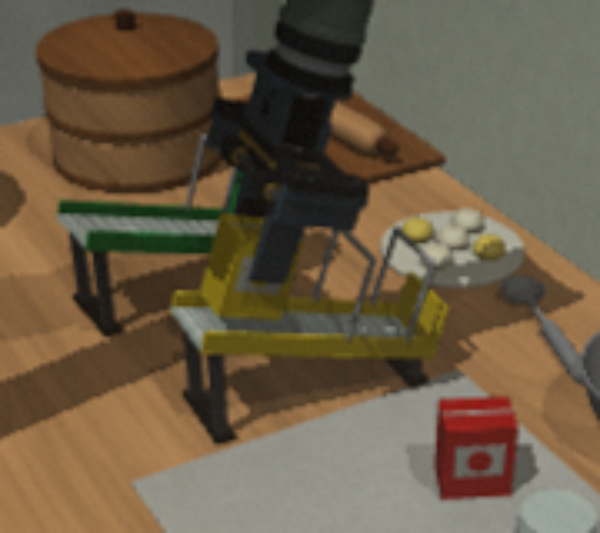

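The carton is over the yellow lane at (240,265), about 9 mm toward -y of the centre line and about 25 mm high. Correcting and lowering.

Call:
send_rows(
  increments=[
    {"gripper": 0,"dx": 0.002,"dy": -0.004,"dz": 0.006,"rx": 0,"ry": 0,"rz": -0.005},
    {"gripper": 0,"dx": 0.002,"dy": -0.003,"dz": 0.007,"rx": 0,"ry": 0,"rz": -0.005},
    {"gripper": 0,"dx": 0.001,"dy": -0.002,"dz": 0.006,"rx": 0,"ry": 0,"rz": 0},
    {"gripper": 0,"dx": 0,"dy": 0,"dz": 0,"rx": 0,"ry": 0,"rz": 0},
  ],
)

```text
time_s: 16.3
ee_pos: [0.5065, 0.0516, 0.1404]
tool_rot: [-0.006, 0.987, -0.037, -0.156]
contact_force: [-0.3, -0.1, -1.9]
opening: 0.046
```

```bash
python3 - <<'E'
from h import *
plan([lanegoal('yellow',(-.005,0.003,.040))],smax=.01,rmax=.12)
E
```

```text
t 16.3 p [0.5065 0.0516 0.1404] F [-0.3 -0.1 -1.9] open 0.046 j [0.05 0.44 1.61 0.04 1.4  1.68]
goal [0.5   0.052 0.133] 1
   [-0.0035 -0.0003  0.0088] [ 0.002 -0.     0.009]
```

Call:
send_rows(
  increments=[
    {"gripper": 0,"dx": 0,"dy": 0,"dz": 0.005,"rx": 0,"ry": 0,"rz": 0},
    {"gripper": 0,"dx": 0,"dy": 0,"dz": 0.003,"rx": 0,"ry": 0,"rz": 0},
    {"gripper": 0,"dx": 0,"dy": 0,"dz": 0.001,"rx": 0,"ry": 0,"rz": 0},
  ],
)

```text
time_s: 16.68
ee_pos: [0.5045, 0.0518, 0.1324]
tool_rot: [-0.006, 0.987, -0.036, -0.155]
contact_force: [1.7, 0.3, 7.6]
opening: 0.0456
```

```bash
python3 - <<'E'
from h import *
plan([lanegoal('yellow',(-.0,0.003,.040))],smax=.01,rmax=.12)
chk("yellow")
E
```

```text
t 16.68 p [0.5045 0.0518 0.1324] F [1.7 0.3 7.6] open 0.0456 j [0.05 0.45 1.63 0.04 1.38 1.68]
goal [0.505 0.052 0.132] 1
   [ 0.0009 -0.0002  0.0006] [ 0.002 -0.003  0.01 ]
yellow side 138 [[-0.039, -0.024, 0.056], [-0.033, -0.008, 0.074], [0.024, 0.022, 0.082]]
yellow top 35 [[-0.039, -0.054, 0.059], [-0.032, -0.018, 0.079], [0.023, -0.011, 0.357]]
```

Seated (7.6 N, top at 0.082, centre y≈-0.001). Releasing.

Call:
send_rows(
  increments=[
    {"gripper": 0.6,"dx": 0,"dy": 0,"dz": 0,"rx": 0,"ry": 0,"rz": 0},
    {"gripper": 0.8,"dx": 0,"dy": 0,"dz": 0,"rx": 0,"ry": 0,"rz": 0},
    {"gripper": 1,"dx": 0,"dy": 0,"dz": 0,"rx": 0,"ry": 0,"rz": 0},
    {"gripper": 1,"dx": 0,"dy": 0,"dz": 0,"rx": 0,"ry": 0,"rz": 0},
    {"gripper": 1,"dx": 0,"dy": 0,"dz": 0,"rx": 0,"ry": 0,"rz": 0},
    {"gripper": 1,"dx": 0,"dy": 0,"dz": 0,"rx": 0,"ry": 0,"rz": 0},
  ],
)

```text
time_s: 17.52
ee_pos: [0.5036, 0.0518, 0.1318]
tool_rot: [-0.006, 0.987, -0.037, -0.156]
contact_force: [0.1, 0.6, -0.4]
opening: 0.0915
```

Call:
send_rows(
  increments=[
    {"gripper": 1,"dx": -0.01,"dy": 0,"dz": -0.03,"rx": 0,"ry": 0,"rz": 0},
    {"gripper": 1,"dx": -0.03,"dy": 0,"dz": -0.04,"rx": 0,"ry": 0,"rz": 0},
    {"gripper": 1,"dx": -0.03,"dy": 0,"dz": -0.04,"rx": 0,"ry": 0,"rz": 0},
    {"gripper": 1,"dx": -0.03,"dy": 0,"dz": -0.03,"rx": 0,"ry": 0,"rz": 0},
    {"gripper": 1,"dx": 0,"dy": 0,"dz": 0,"rx": 0,"ry": 0,"rz": 0},
    {"gripper": 1,"dx": 0,"dy": 0,"dz": 0,"rx": 0,"ry": 0,"rz": 0},
  ],
)

```text
time_s: 18.27
ee_pos: [0.4503, 0.0555, 0.2996]
tool_rot: [-0.006, 0.987, -0.037, -0.157]
contact_force: [0.3, -0.0, -0.5]
opening: 0.0911
```

```bash
python3 - <<'E'
from h import *
plan([])
chk("yellow"); chk("green")
a=cv2.imread("pics/last_top.png")[135:250,110:260];b=cv2.imread("pics/last_side.png")[110:220,170:310]
cv2.imwrite("pics/c6.png",np.hstack([cv2.resize(a,(400,307)),cv2.resize(b,(391,307))]))
E
```

```text
t 18.27 p [0.4503 0.0555 0.2996] F [ 0.3 -0.  -0.5] open 0.0911 j [0.06 0.25 1.48 0.04 1.72 1.71]
yellow side 170 [[0.128, -0.019, 0.056], [0.143, -0.013, 0.074], [0.19, 0.022, 0.082]]
yellow top 253 [[0.129, -0.018, 0.057], [0.147, -0.0, 0.079], [0.192, 0.027, 0.083]]
green side 130 [[0.127, -0.027, 0.057], [0.143, -0.019, 0.074], [0.186, 0.013, 0.082]]Traceback (most recent call last):
  File "<stdin>", line 3, in <module>
  File "h.py", line 39, in chk
    s=(l[:,2]>.055)&(l[:,0]<.3)&(l[:,0]>-.08)&(abs(l[:,1])<.08); print(k,n,s.sum(),np.percentile(l[s],[2,50,98],0).round(3).tolist())
                                                                                   ~~~~~~~~~~~~~^^^^^^^^^^^^^^^^^^
    return _quantile_unchecked(
        a, q, axis, out, overwrite_input, method, keepdims, weights)
    return _ureduce(a,
                    func=_quantile_ureduce_func,
    ...<5 lines>...
                    overwrite_input=overwrite_input,
                    method=method)
    r = func(a, **kwargs)
    result = _quantile(arr,
                       quantiles=q,
    ...<2 lines>...
                       out=out,
                       weights=wgt)
    slices_having_nans = np.isnan(arr[-1, ...])
                                  ~~~^^^^^^^^^
IndexError: index -1 is out of bounds for axis 0 with size 0
```

Both cartons ended at the same x, about 8 mm short of nominal. I'll check my frame's x offset against the stops in the first pictures.

```bash
python3 - <<'E'
from h import *
for n in("top","side"):
    z=np.load(n+"0.npz");W=cloud(n,z["d"]); M=masks(z["p"])
    for k in LANE:
        o,R=lane(k); q=W[M[k]]; q=q[np.isfinite(q[:,0])]; l=R.inv().apply(q-o)
        s=(l[:,0]>.15)&(l[:,0]<.26)&(abs(l[:,1])<.03)&(l[:,2]>.015)&(l[:,2]<.056)
        e=(abs(abs(l[:,1])-.038)<.008)&(l[:,2]>.005)&(l[:,2]<.018)
        print(n,k,"stop x",s.sum(),np.percentile(l[s,0],[2,20,50,98]).round(3),"zmax",np.percentile(l[s,2],98).round(3),"rail x",np.percentile(l[e,0],[1,99]).round(3))
p,_=snapshot("top");b,_=snapshot("side")
a=p[135:250,110:260];b=b[110:220,170:310]
cv2.imwrite("pics/c6.png",np.hstack([cv2.resize(a,(400,307)),cv2.resize(b,(391,307))]))
E
```

```text
top yellow stop x 58 [0.192 0.194 0.195 0.2  ] zmax 0.055 rail x [-0.051  0.196]
top green stop x 41 [0.192 0.193 0.194 0.198] zmax 0.049 rail x [-0.049  0.195]
side yellow stop x 94 [0.191 0.193 0.194 0.197] zmax 0.051 rail x [-0.055  0.196]
side green stop x 63 [0.189 0.191 0.193 0.196] zmax 0.049 rail x [-0.055  0.195]
```

View pics/c6.png

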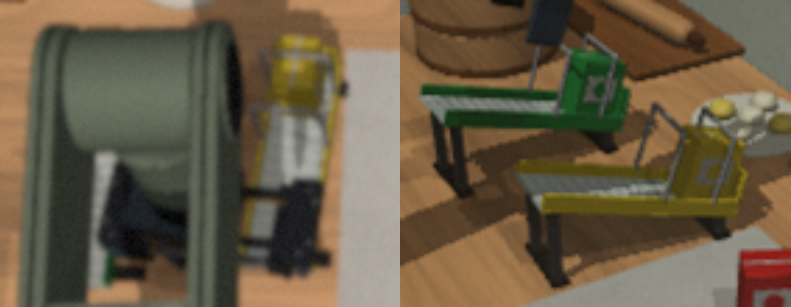

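In my frame the stop faces lie at about 0.192 and the carton fronts at about 0.191, so both cartons rest on their stops. The picture shows both upright under the hoops, with the gripper clear above the lane. Handing in.

```bash
python3 -c "
from rig import *
print(job_done(), state()['time_s'])"
```

```text
the job is handed in; nothing more can be done
the job is handed in; nothing more can be done
```

Both cartons are in their lanes and down at the end stops, and I handed the job in at about 18.5 s of the 53 s allowed. I gripped each one across its 46 mm width, tilted it to the slope, lowered it onto the floor at the loading spot and released it. I took the yellow carton nearest the base.

**Last checks:**
- **End stop:** both carton fronts are within about 2 mm of the stop faces. My lane frames were about 8 mm off along x. After correcting for that, both centres are at about x = 0.168 m.
- **Position and tilt:** both are within about 5 mm of the lane centre line. Their tops are at about 82 mm above the floor (80 mm nominal), and they look upright in the side view.
- **Robot:** the gripper is open and clear of everything, with the TCP at 0.30 m height. The highest outside force I read was about 8 N, when seating the yellow carton.

**One gap:** in the last top view the arm hid the green carton. Its final position comes from the last side view, which agrees with the top and side measurements taken after its release.

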